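Set the tea mill three clicks coarser and hold the dial

ROBOT

A 7-joint arm with a two-finger parallel gripper is mounted at the origin on the work surface. World frame = base frame: x ahead of the robot, y to its left, z up, the work surface at z = 0. Lengths are in mm, angles in rad, forces in N, time in s.
With the tool pointing down it reaches from about 400 to 900 mm from the base axis. Payload 5.6 kg.
Tool frame: the origin (TCP) lies at the very end of the fingers, on their centre line; the grasp point (between the pads) lies 19 mm behind it (robot.grasp_offset is the distance from the TCP to the grasp point, in mm); z points along the fingers, x is the direction in which the jaws open and shut, and the axes are right-handed (so a half turn about z gives the same grasp; the last joint's range is limited). The gripper opens to 92 mm and grips with 3 to 60 N. Pads are 20 mm wide; open, the fingers measure 128 mm over their backs; the gripper's body (75 mm by 189 mm) begins 69 mm behind the grasp point.
Start: joints at [-1.293, 0.468, -0.012, 1.603, 0.006, 1.071, -0.056], TCP at [205.005, 616.833, 177.092] pointing down, gripper open.
Joint ranges: [-2.53, 2.53], [-0.31, 2.02], [-1.57, 1.55], [0.28, 2.44], [-1.29, 4.43], [0.15, 1.84], [-2.92, 2.92]. Speed limits (rad/s): [2.57, 2.57, 3.14, 3.14, 3.14, 3.14, 3.14].

INTERFACE

Orientations are given as a unit quaternion [x, y, z, w].
In Python, from workcell import robot gives the robot as it stands.
- The arm moves only by the shell command python3 -m crank 'ROWS' [FORCE]. ROWS is a JSON object of lists of equal length, an entry for each row: "turn": the turn, a rotation vector about the tool's x, y, z in rad, a list of three; "delta_pos": the shift along the tool's x, y, z in cm, a list of three; "claw": the closure in counts, from 0 (fully open) to 255 (shut). In form: {"turn": [[ax, ay, az], ...], "delta_pos": [[dx, dy, dz], ...], "claw": [claw, ...]}. A call has 1 to 5 rows; each row is the pose to reach, as a shift and turn from the pose commanded when the call began, along the tool's axes at that moment; what a row does not reach only later rows make up. A row lasts 1/10 s, in which the tool goes at most 50 mm and 8.59 degrees, less where a joint would pass 70% of its speed; a pose out of reach is approached as far as the arm can. A call with a gripper value outside its range is refused whole. The fingers move at their own pace and stop on an object; FORCE is the grip in N (left out, the last holds). Time passes only in rows, so rows that repeat a pose let the fingers close. It gives the time, the measured TCP pose, the force and the opening at its end, in the units of the state.
- robot.state(): the state, without advancing time (a new reading comes with each control period).
- robot.capture(name): name is "scene" or "top" or "wrist"; returns a dict with "pixels" (400x640x3 uint8, red, green, blue), "fx", "fy", "cx", "cy" (pixels), "origin" and "rotation" of the camera in the world; the wrist camera has in their place "T_tool_cam" (4x4, takes a point from camera to tool coordinates, whose origin is the TCP and whose axes are the tool frame's). Camera axes: x right, y up, looking along -z (the intrinsics and any distortion apply to the point x, -y, -z); pixel columns grow to the right and rows downward; lengths in mm; the calibration is good to about 2 mm. A picture is of the moment at which its call begins: read the wrist's pose just before it. There is no depth.
- robot.sign_off(): hands the job in, once; it reports no verdict.
Trained networks look in a picture, given as the dict that the camera call returned (one of the last four; its "shot" number tells which), for a name from the list of things; names that differ only in an ending like _2 or _b are one class to them, and where a whole thing is asked for, a point or a joint stands for the part that bears it (a point fixed in the world has none). Each returns a list of dicts, best first, with "p" (0 to 1); they miss things now and then, are a little off and sometimes report something else, mostly with a low value. They report only what shows in the picture. A call takes as long as a camera call.
- robot.cut_out(picture, thing): "region" (400x640 bool, what is visible of it) and "at" ([row, column] in pixels, amid what is visible of it).
The state is a dict: "t": time; "joints": joint angles; "joint_vel": joint speeds; "joint_efforts": joint torques, N m; "position": TCP position; "eef_rot": TCP orientation; "contact_force": force on the tool from outside, world axes, zero at the start; "torque": the same for the moment, N m; "gripper_width": finger opening in mm.
Only numpy, scipy, OpenCV 4.12 (cv2) and the standard library are available. Lean on these libraries where they do the work, as an engineer would, in place of code of your own. Each camera call takes 0.05 s, during which the arm holds its last target.

TASK

Set the tea mill for a coarser grind: first slacken the red lock knob, turning it anticlockwise until the steel shoe has drawn clear of the dial's toothed rim. Then take the black grind dial, now at its fine end, and turn it anticlockwise exactly three clicks, without running on to the fourth. Its spring winds it back if it is let go, so finish while still gripping the dial on the third click, ready for me to tighten the lock; leave the cups, tin, brush and scoop where they are.

Things in the scene. Friction and masses are not known exactly. Their poses are not given: they have to be found in the camera images.
- lock (a joint): red wing knob of the lock, on a vertical axis, rad: 0 = tight, grows anticlockwise from above; starts at 0 to 0.25, stop at 1.9. It draws the shoe, a 7 mm wide steel tongue between lock and dial, away from the dial by 6 mm per rad: out of the teeth from 0.8, well clear from 1.0. It stays where it is left (friction 0.06 N m).
- lock_grip (a point): grip point of the red wing knob, on its axis, 13 mm below the top of the wing. The wing is a bar 52 mm long (along this point's x axis, which turns with it), 12 mm thick (y), 30 mm high; top 226 mm above the table. A round collar of 18 mm radius begins 17 mm below this point. 125 mm from the dial's axis.
- dial (a joint): grind dial on a vertical axis, rad: 0 = fine end (a stop, where it starts), grows anticlockwise from above. Clicks every 20 deg (0.349): third at 1.047, sixth and last at 2.094. A spring winds it back when let go (0.10 N m at 0, 0.13 at the third click); clicks add up to 0.06 N m: stiffest 5 deg after a click, easiest 5 deg before the next. Blocked while the lock is tight.
- grind_dial: black grind dial; frame turns with it. On it stands a grip bar 64 mm long (along its x axis, + end with a white pointer line), 14 mm thick (y), 34 mm high. Origin on the dial's axis at the foot of the bar, on the dial disc (100 mm across its teeth), 183 mm above the table; a hub of 19 mm radius, 6 mm high, surrounds the foot.
- mill: tea mill, heavy and fixed, dark green-grey, 410 mm wide (y), 200 mm deep, aluminium deck 165 mm above the table. Origin on the table; dial axis at x 0, y 20 mm, lock axis at x 0, y 145 mm; hopper (138 mm across, top 313 mm above the table) at x 20, y -130 mm; below it a chute and cup stand reach out to x -198 mm.
- catch_cup: steel cup on the mill's cup stand, 72 mm across, 70 mm high; origin under its middle. Leave alone.
- caddy: green tea tin, 72 mm across, 120 mm high, beside the mill; origin under its middle. Leave alone.
- mill_brush: brush, 170 mm long, lying in front of the mill; origin at its middle on the table. Leave alone.
- scoop: wooden scoop, 180 mm long, lying on the table; origin at its middle on the table. Leave alone.
- gaiwan0: white lidded tea cup on a saucer, 106 mm across, 89 mm high, on the wooden tray; origin under its middle. Leave alone.
- gaiwan1: another such cup

How it is judged:
By the outcome, as a careful person would: the job done as asked, in the order asked, and still so for the second after the job is handed in, while the arm keeps its last pose, push and grip.
It also fails if it takes over 48 s, if anything falls off the work surface, if the arm or the gripper's body presses on something with over 40 N, if the wrist force passes 120 N, or if a joint passes its speed limit or range.

## Working session

There is one attempt and no reset: what is moved stays moved. The work goes in short steps, Python scripts to look and compute and a shell command to move; the robot and the scene stay as the last step left them, time stands still between calls to the robot, and variables do not carry over. Pictures are saved under pics/ and viewed, and the job is handed in when it is done.

```bash
ls; mkdir -p pics
python3 - <<'E'
from workcell import robot
import cv2,pickle
print(robot.state(), robot.grasp_offset)
for n in ["scene","top","wrist"]:
    p=robot.capture(n)
    pickle.dump(p,open(f"pics/{n}0.pkl","wb"))
    cv2.imwrite(f"pics/{n}0.png",p["pixels"][:,:,::-1])
    print(n,{k:v for k,v in p.items() if k!="pixels"})
    for t in ["lock_grip","grind_dial","mill"]:
        for d in robot.cut_out(p,t)[:2]:
            print(t,d["p"],d["at"],d["region"].sum())
E
```

```text
pics
{'t': 0.0, 'joints': array([-1.2929795 ,  0.46836502, -0.0115924 ,  1.60362962,  0.00599881,
        1.07139638, -0.05628765]), 'joint_vel': array([ 0.00116241, -0.00178911,  0.00167091,  0.00108635, -0.00204706,
       -0.00097058, -0.0004347 ]), 'joint_efforts': array([-1.75256318e-04, -5.20579720e+01, -1.25052626e-02, -2.43747514e+01,
       -5.66383637e-02,  1.71945104e-02,  1.54735785e-04]), 'position': array([204.84343423, 616.18963848, 176.14581139]), 'eef_rot': array([ 8.10986783e-01,  5.85063808e-01, -6.76218020e-04,  5.66282626e-04]), 'contact_force': array([-0.1809428 , -0.30853247,  0.93575325]), 'torque': array([-0.0150737 ,  0.02389342, -0.01251463]), 'gripper_width': 91.71571926130002} 18.700000000000003
scene {'fx': 498.4841292587375, 'fy': 498.4841292587375, 'cx': 311.3877117817587, 'cy': 198.83547616330077, 'origin': array([ 320.74305843, -477.53951121, 1507.56066156]), 'rotation': array([ 0.16053233, -0.02900817, -0.18094289,  0.96986987]), 'shot': 1}
lock_grip 0.43 [120.3, 294.1] 128
grind_dial 0.81 [151.3, 316.9] 845
mill 0.79 [171.4, 325.0] 11802
top {'fx': 479.8808068817774, 'fy': 479.8808068817774, 'cx': 317.24139257697243, 'cy': 207.12297698298468, 'origin': array([ 369.69400961,  -29.77844025, 1475.22672642]), 'rotation': array([ 0.03631428, -0.03125745, -0.69748861,  0.71499222]), 'shot': 2}
lock_grip 0.51 [198.4, 239.3] 172
grind_dial 0.96 [187.7, 282.5] 963
mill 0.87 [183.6, 299.6] 12711
wrist {'fx': 311.4312438948402, 'fy': 311.4312438948402, 'cx': 316.2686845215938, 'cy': 199.50738326947325, 'T_tool_cam': array([[ 9.99999492e-01,  2.24833850e-05,  1.00769766e-03,
         1.76334197e+00],
       [ 2.89195439e-04, -9.64117666e-01, -2.65475127e-01,
        -7.48634831e+01],
       [ 9.65570334e-04,  2.65475284e-01, -9.64117182e-01,
        -2.07809682e+02],
       [ 0.00000000e+00,  0.00000000e+00,  0.00000000e+00,
         1.00000000e+00]]), 'shot': 3}
```

View pics/scene0.png

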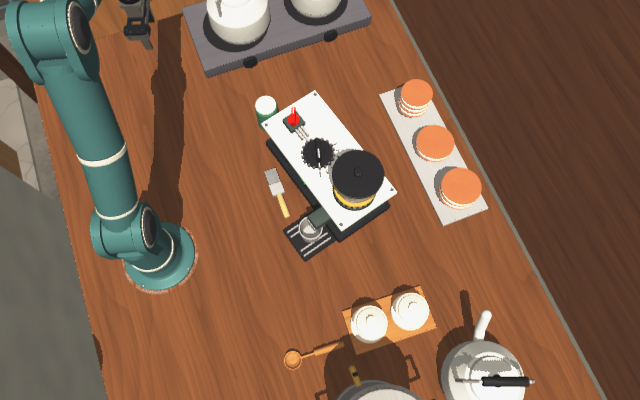

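View pics/top0.png

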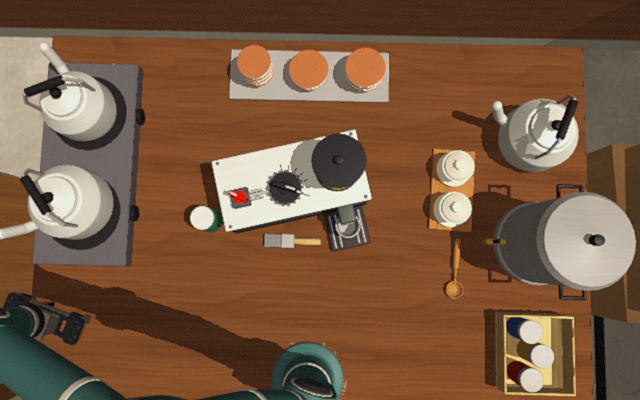

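View pics/wrist0.png

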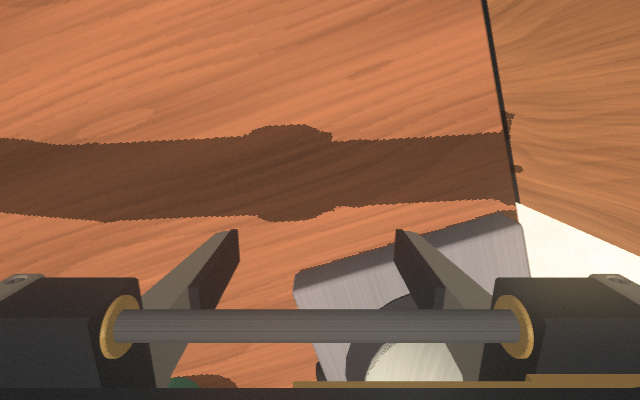

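The mill sits mid-table: lock at top (198,239), dial at top (188,282), lock at scene (120,294), dial at scene (151,317). The hopper is right of the dial. Next I triangulate and zoom in.

```bash
cat > h.py <<'E'
import numpy as np,cv2,pickle
from scipy.spatial.transform import Rotation as R
from workcell import robot
def cam(p,st=None):
    if "origin" in p: return np.array(p["origin"]),R.from_quat(p["rotation"]).as_matrix()
    T=np.eye(4);T[:3,:3]=R.from_quat(st["eef_rot"]).as_matrix();T[:3,3]=st["position"]
    T=T@p["T_tool_cam"];return T[:3,3],T[:3,:3]
def ray(p,rc,st=None):
    o,M=cam(p,st);d=M@np.array([(rc[1]-p["cx"])/p["fx"],-(rc[0]-p["cy"])/p["fy"],-1]);return o,d/np.linalg.norm(d)
def atz(p,rc,z,st=None):
    o,d=ray(p,rc,st);return o+d*(z-o[2])/d[2]
def tri(rays):
    A=sum(np.eye(3)-np.outer(d,d) for o,d in rays);b=sum((np.eye(3)-np.outer(d,d))@o for o,d in rays)
    x=np.linalg.solve(A,b);return x,[np.linalg.norm((np.eye(3)-np.outer(d,d))@(x-o)) for o,d in rays]
def proj(p,X,st=None):
    o,M=cam(p,st);c=M.T@(np.array(X)-o);return p["cy"]-p["fy"]*c[1]/-c[2],p["cx"]+p["fx"]*c[0]/-c[2]
E
python3 - <<'E'
from h import *
S=pickle.load(open("pics/scene0.pkl","rb"));T=pickle.load(open("pics/top0.pkl","rb"))
print("lock",tri([ray(S,(120.3,294.1)),ray(T,(198.4,239.3))]))
print("dial",tri([ray(S,(151.3,316.9)),ray(T,(187.7,282.5))]))
for n,p,(r,c) in [("s",S,(135,305)),("t",T,(190,265))]:
    im=p["pixels"][r-40:r+40,c-55:c+55,::-1];cv2.imwrite(f"pics/z{n}.png",cv2.resize(im,None,fx=7,fy=7,interpolation=cv2.INTER_CUBIC))
E
```

```text
lock (array([517.0792404 , 192.83515835, 180.89475095]), [np.float64(4.788527596117968), np.float64(4.78852759611802)])
dial (array([547.47163388,  77.23056293, 174.31021568]), [np.float64(2.12354028188916), np.float64(2.1235402818891767)])
```

View pics/zs.png

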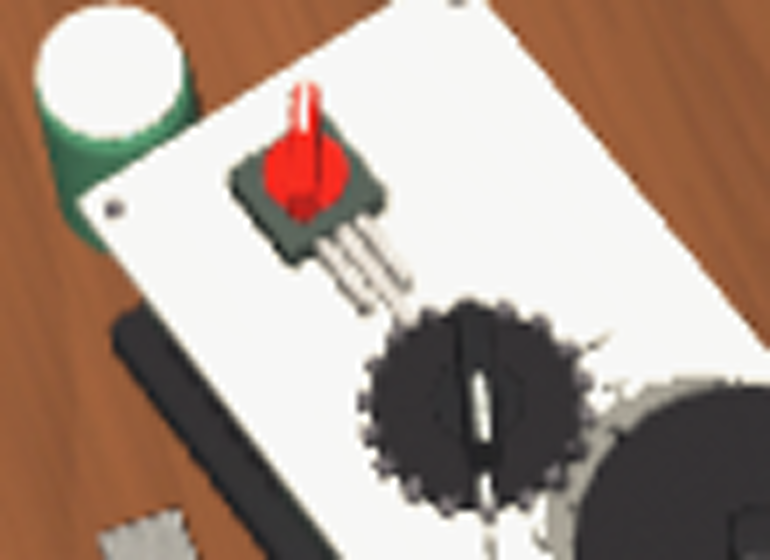

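View pics/zt.png

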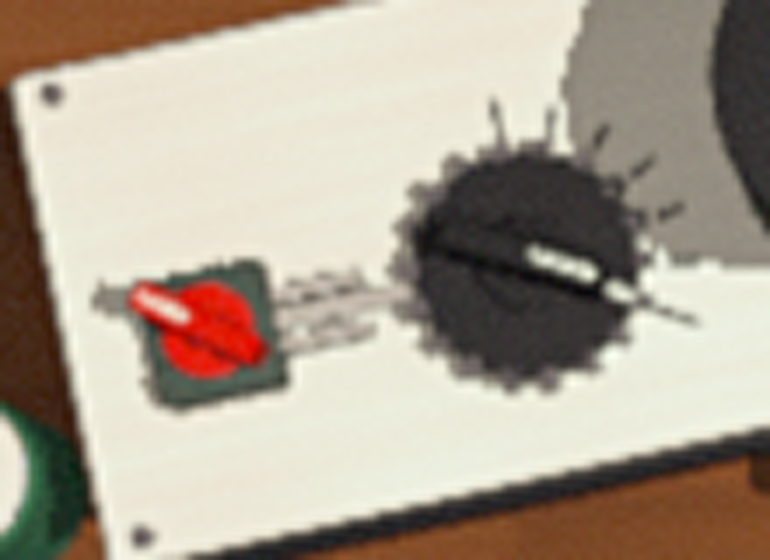

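Run:
```python
from h import *
S=pickle.load(open("pics/scene0.pkl","rb"));T=pickle.load(open("pics/top0.pkl","rb"))
def px(n,u,v):
    c0,r0=(250,95) if n=="s" else (210,150)
    return ((v+.5)/7-.5+r0,(u+.5)/7-.5+c0)
def a(n,u,v,z): return atz(S if n=="s" else T,px(n,u,v),z)
for lab,L in {"locktopT":[("t",138,294,226),("t",258,348,226)],"locktopS":[("s",305,88,226),("s",303,205,222)],
 "collarT":[("t",212,332,196)],"collarS":[("s",306,178,196)],
 "dialbarT":[("t",424,235,217),("t",622,290,217)],"dialdiscT":[("t",520,268,183)],"dialdiscS":[("s",474,408,183)],
 "dialbarS":[("s",472,312,217),("s",484,455,217)]}.items():
    P=np.array([a(*l) for l in L]);print(lab,P.round(1).tolist(),P.mean(0).round(1))
    if len(P)>1: d=P[1]-P[0];print("  len",np.hypot(*d[:2]),"ang",np.degrees(np.arctan2(d[1],d[0])))
print("tri disc",tri([ray(S,px("s",474,408)),ray(T,px("t",520,268))]))
print("tri collar",tri([ray(S,px("s",306,178)),ray(T,px("t",212,332))]))
```

```text
locktopT [[524.7, 212.6, 226.0], [505.5, 166.8, 226.0]] [515.1 189.7 226. ]
  len 49.73321960723321 ang -112.79953389201042
locktopS [[527.3, 210.5, 226.0], [508.3, 162.3, 222.0]] [517.8 186.4 224. ]
  len 51.829567386940944 ang -111.51149249530641
collarT [[514.5, 189.4, 196.0]] [514.5 189.4 196. ]
collarS [[517.7, 186.6, 196.0]] [517.7 186.6 196. ]
dialbarT [[550.9, 107.0, 217.0], [531.8, 31.5, 217.0]] [541.4  69.3 217. ]
  len 77.89905667745681 ang -104.2254644918308
dialdiscT [[543.8, 73.0, 183.0]] [543.8  73.  183. ]
dialdiscS [[547.4, 68.5, 183.0]] [547.4  68.5 183. ]
dialbarS [[556.3, 94.5, 217.0], [537.8, 33.9, 217.0]] [547.1  64.2 217. ]
  len 63.36741955945645 ang -106.96685199075213
tri disc (array([547.52987945,  73.83305815, 170.34570966]), [np.float64(1.9910925896000393), np.float64(1.9910925896001894)])
tri collar (array([517.06273635, 190.52730717, 188.48832424]), [np.float64(1.758919768923662), np.float64(1.7589197689235576)])
```

```bash
python3 -m crank '{"turn":[[0,0,0],[0,0,0],[0,0,0],[0,0,0.1],[0,0,0.2]],"delta_pos":[[0,0,-4],[0,0,-8],[0,0,-12],[-2,2,-16.4],[-5,5,-16.4]],"claw":[0,0,0,0,0]}'; python3 -c "
from h import *
print(robot.state())"
```

```text
t: 1.1
position: [235.9, 557.2, 346.8]
eef_rot: [0.865, 0.501, 0.004, -0.004]
contact_force: [0.4, 0.8, 1.0]
gripper_width: 91.5
{'t': 1.1, 'joints': array([-1.25799217,  0.2654015 ,  0.04205014,  1.50645284, -0.01253728,
        1.35959489, -0.16449205]), 'joint_vel': array([ 0.32130762, -0.56008576,  0.29740226,  0.83683547, -0.04208389,
       -0.19133568, -0.42530728]), 'joint_efforts': array([ -3.49897183, -39.02076602,  -1.71520807, -29.3081224 ,
        -0.22045917,   0.61005274,   0.36628847]), 'position': array([235.87794563, 557.1917652 , 346.81912831]), 'eef_rot': array([ 0.86520857,  0.50138489,  0.00360304, -0.00378773]), 'contact_force': array([0.36897765, 0.8123382 , 0.95020733]), 'torque': array([-0.04750314, -0.08230751, -0.06519759]), 'gripper_width': 91.47347574368725}
```

```bash
python3 -m crank '{"turn":[[0,0,0.07],[0,0,0.14],[0,0,0.21],[0,0,0.28],[0,0,0.35]],"delta_pos":[[-2,3.6,0],[-4,7.2,0],[-6,10.8,0],[-8,14.4,0],[-10,18,0]],"claw":[0,0,0,0,0]}'
python3 -m crank '{"turn":[[0,0,0.35],[0,0,0.35]],"delta_pos":[[0,0,0],[0,0,0]],"claw":[0,0]}' >/dev/null; python3 -c "
from h import *
s=robot.state();print(s['position'],s['joints']);M=R.from_quat(s['eef_rot']).as_matrix();print(np.degrees(np.arctan2(M[1,0],M[0,0])),M.T@(np.array([535,60,341])-s['position']))"
```

```text
t: 1.6
position: [343.7, 375.7, 341.4]
eef_rot: [0.94, 0.342, 0.0, -0.0]
contact_force: [-0.4, 0.4, 0.7]
gripper_width: 91.8
[344.01644969 376.00174537 341.69219986] [-1.08283705  0.08761601  0.20354695  1.73222869 -0.01860197  1.32235057
 -0.48488206]
22.380566369080363 [ 56.27728623 364.91778175   0.42228029]
```

```bash
python3 -m crank '{"turn":[[0,0,0.08],[0,0,0.16],[0,0,0.24],[0,0,0.24],[0,0,0.24]],"delta_pos":[[0.8,4,0],[1.5,8,0],[2.3,12,0],[3,16,0],[3.6,20,0]],"claw":[0,0,0,0,0]}'
python3 -c "
from h import *
s=robot.state();print(s['position'],s['joints']);M=R.from_quat(s['eef_rot']).as_matrix();print(np.degrees(np.arctan2(M[1,0],M[0,0])),M.T@(np.array([535,60,341])-s['position']))"
```

```text
t: 2.3
position: [454.8, 205.6, 341.4]
eef_rot: [0.997, 0.08, 0.0, -0.0]
contact_force: [1.4, 0.8, 0.5]
gripper_width: 91.9
[454.78095485 205.64428862 341.41339653] [-0.8630606   0.06131935  0.39578389  1.76437435 -0.02470633  1.3198122
 -0.30183608]
9.16693394784864 [ 55.99138259 156.56421841   0.36810351]
```

```bash
python3 -m crank '{"turn":[[0,0,0.08],[0,0,0.16],[0,0,0.25],[0,0,0.25],[0,0,0.25]],"delta_pos":[[1.4,4,0],[2.8,8,0],[4.2,12,0],[5.6,15.6,0],[5.6,15.6,0]],"claw":[0,0,0,0,0]}'
python3 - <<'E'
from h import *
s=robot.state();print(s['position'],s['joints'],s['joint_vel'].max());M=R.from_quat(s['eef_rot']).as_matrix();print(np.degrees(np.arctan2(M[1,0],M[0,0])))
p=robot.capture("wrist");pickle.dump((s,p),open("pics/w1.pkl","wb"));cv2.imwrite("pics/w1.png",p["pixels"][:,:,::-1])
for t in ["lock_grip","grind_dial"]:
    for d in robot.cut_out(p,t)[:2]: print(t,d["p"],d["at"],d["region"].sum(),atz(p,d["at"],210,s))
E
```

```text
t: 2.8
position: [535.9, 56.0, 341.5]
eef_rot: [0.999, -0.05, 0.001, 0.001]
contact_force: [0.0, 0.3, 0.4]
gripper_width: 91.8
[535.87164167  56.01850904 341.46948303] [-0.66231716  0.14600318  0.56593962  1.68858173 -0.07791008  1.32882202
 -0.18179083] 0.02068947471126115
-5.682456930256519
lock_grip 0.89 [54.0, 287.9] 1301 [521.31060554 191.63136661 210.        ]
grind_dial 0.8 [166.2, 328.1] 5066 [551.23097349  74.96422844 210.        ]
```

View pics/w1.png

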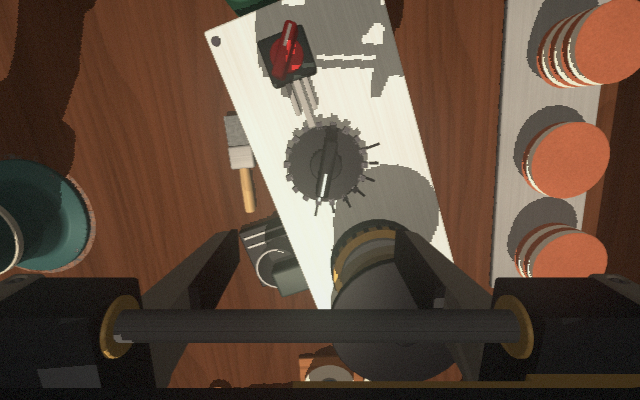

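The wrist view shows the red wing at (row 54, col 288), the dial at (163, 326), and the shoe touching the teeth near (118, 310). I zoom in to measure.

Run:
```python
from h import *
s,p=pickle.load(open("pics/w1.pkl","rb"))
for n,(r,c) in {"zl":(60,290),"zd":(162,328)}.items():
    im=p["pixels"][r-55:r+55,c-60:c+60,::-1].astype(float)*1.5
    cv2.imwrite(f"pics/{n}.png",cv2.resize(np.clip(im,0,255).astype(np.uint8),None,fx=5,fy=5,interpolation=cv2.INTER_CUBIC))
```

```text
(no output)
```

View pics/zl.png

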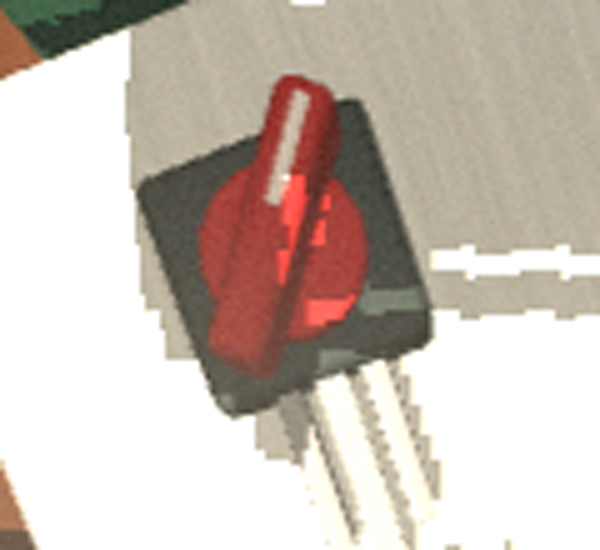

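View pics/zd.png

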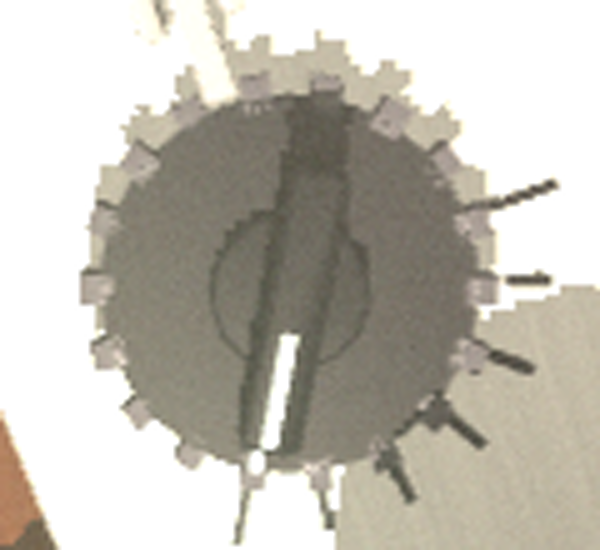

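Run:
```python
from h import *
s,p=pickle.load(open("pics/w1.pkl","rb"))
def px(k,u,v):
    r,c={"l":(60,290),"d":(162,328)}[k]
    return (v+.5)/5-.5+r-55,(u+.5)/5-.5+c-60
def A(k,u,v,z): return atz(p,px(k,u,v),z,s)
def seg(n,a,b):
    d=b-a;print(n,((a+b)/2).round(1),"len",np.hypot(*d[:2]).round(1),"ang",np.degrees(np.arctan2(d[1],d[0])).round(1))
seg("wing",A("l",302,80,226),A("l",240,342,226))
print("collar",A("l",283,250,196).round(1))
print("hub",A("d",290,287,189).round(1),"disc",A("d",289,281,183).round(1))
seg("bar",A("d",320,98,217),A("d",272,452,217))
seg("hubw",A("d",210,287,189),A("d",370,287,189))
seg("discw",A("d",110,281,183),A("d",470,281,183))
T=pickle.load(open("pics/top0.pkl","rb"));S=pickle.load(open("pics/scene0.pkl","rb"))
pt=lambda u,v:((v+.5)/7-.5+150,(u+.5)/7-.5+210)
ps=lambda u,v:((v+.5)/7-.5+95,(u+.5)/7-.5+250)
rw=ray(p,px("d",289,281),s);print("disc tri3",tri([rw,ray(T,pt(520,268)),ray(S,ps(474,408))]))
rl=ray(p,px("l",283,250),s);print("collar tri3",tri([rl,ray(T,pt(212,332)),ray(S,ps(306,178))]))
```

```text
wing [519.1 195.  226. ] len 47.2 ang -111.7
collar [518.6 193.7 196. ]
hub [549.1  74.3 189. ] disc [549.   74.7 183. ]
bar [549.9  80.1 217. ] len 76.8 ang -102.9
hubw [549.1  74.3 189. ] len 37.2 ang -5.7
discw [549.3  74.7 183. ] len 85.1 ang -5.7
disc tri3 (array([548.01986924,  73.39039691, 171.14828509]), [np.float64(1.319156425391828), np.float64(2.6410639400179217), np.float64(1.362114141551937)])
collar tri3 (array([517.80426022, 193.73353246, 182.42417063]), [np.float64(2.2641051245232755), np.float64(2.648754722674376), np.float64(1.9442642840113575)])
```

```bash
python3 -m crank '{"turn":[[0,0,0.1],[0,0,0.2],[0,0,0.28],[0,0,0.28],[0,0,0.28]],"delta_pos":[[-1,-4,1],[-2,-7,3],[-3,-9.5,5],[-3,-9.5,5],[-3,-9.5,5]],"claw":[0,0,0,0,0]}'
python3 - <<'E'
from h import *
s=robot.state();print(s['position'],s['joint_vel'].max());M=R.from_quat(s['eef_rot']).as_matrix();print(np.degrees(np.arctan2(M[1,0],M[0,0])))
p=robot.capture("wrist");pickle.dump((s,p),open("pics/w2.pkl","wb"))
for t in ["lock_grip","grind_dial"]:
    for d in robot.cut_out(p,t)[:2]: print(t,d["p"],d["at"],d["region"].sum(),atz(p,d["at"],210,s))
r,c=map(int,robot.cut_out(p,"lock_grip")[0]["at"]);r=max(r,60);print(r,c)
cv2.imwrite("pics/w2.png",cv2.resize(np.clip(p["pixels"][r-60:r+60,c-70:c+70,::-1]*1.4,0,255).astype(np.uint8),None,fx=5,fy=5,interpolation=cv2.INTER_CUBIC))
E
```

```text
t: 3.45
position: [512.0, 160.8, 291.0]
eef_rot: [0.983, -0.182, -0.0, 0.0]
contact_force: [0.3, -1.1, 0.5]
gripper_width: 91.6
[512.04257399 160.80097237 290.98855838] 0.033014865492172384
-20.94004231770591
lock_grip 0.68 [163.3, 311.8] 1381 [519.23098966 191.93049758 210.        ]
grind_dial 0.95 [249.8, 370.3] 4744 [542.61477434  89.20761457 210.        ]
163 311
```

View pics/w2.png

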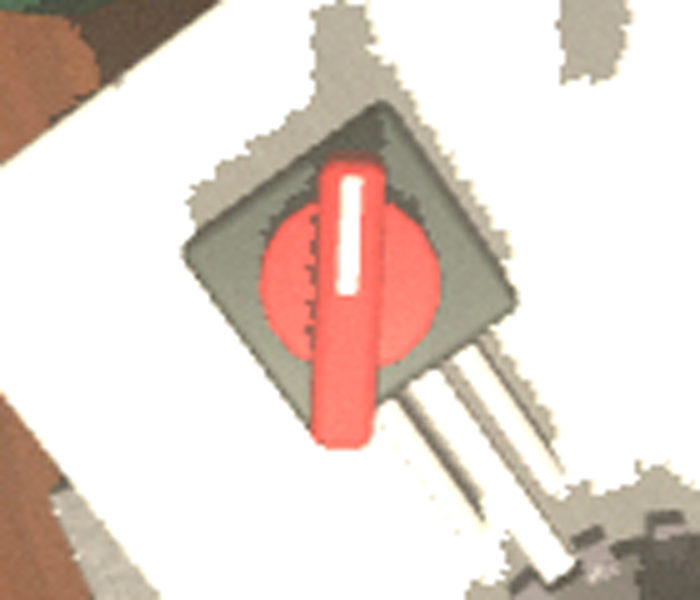

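Run:
```python
from h import *
s,p=pickle.load(open("pics/w2.pkl","rb"));s1,p1=pickle.load(open("pics/w1.pkl","rb"))
px=lambda u,v:((v+.5)/5-.5+163-60,(u+.5)/5-.5+311-70)
q1=lambda u,v:((v+.5)/5-.5+5,(u+.5)/5-.5+230)
A=lambda u,v,z:atz(p,px(u,v),z,s)
a,b=A(354,160,226),A(341,446,226);d=b-a
print("wing",(a+b)/2,np.hypot(*d[:2]),np.degrees(np.arctan2(d[1],d[0])))
print("collar",A(350,284,196))
print("tri collar",tri([ray(p,px(350,284),s),ray(p1,q1(283,250),s1)]))
print("tri far",tri([ray(p,px(354,160),s),ray(p1,q1(302,80),s1)]))
print("tri near",tri([ray(p,px(341,446),s),ray(p1,q1(240,342),s1)]))
```

```text
wing [518.72277501 194.21726806 226.        ] 50.71220763342696 -113.84792471915841
collar [518.54768363 193.94904925 196.        ]
tri collar (array([518.49494987, 193.83353295, 195.0884073 ]), [np.float64(0.009615687164597285), np.float64(0.009615687164561256)])
tri far (array([528.33077186, 217.30934695, 224.56471913]), [np.float64(0.5894993693562736), np.float64(0.5894993693560977)])
tri near (array([510.05262481, 172.36297089, 231.97372568]), [np.float64(0.9019382236715521), np.float64(0.9019382236715557)])
```

```bash
python3 -m crank '{"turn":[[0,0,0.04],[0,0,0.04],[0,0,0.04],[0,0,0.04],[0,0,0.04]],"delta_pos":[[-0.6,-3.3,1],[-0.6,-3.3,4],[-0.6,-3.3,7],[-0.6,-3.3,8.5],[-0.6,-3.3,9.2]],"claw":[0,0,60,120,120]}' 20
python3 - <<'E'
from h import *
s=robot.state();print(s['position'],s['contact_force'],s['gripper_width']);M=R.from_quat(s['eef_rot']).as_matrix();print(np.degrees(np.arctan2(M[1,0],M[0,0])))
p=robot.capture("wrist");pickle.dump((s,p),open("pics/w3.pkl","wb"));cv2.imwrite("pics/w3.png",p["pixels"][:,:,::-1])
E
```

```text
t: 4.15
position: [518.9, 191.2, 198.0]
eef_rot: [0.979, -0.204, -0.001, 0.001]
contact_force: [-0.2, -0.9, -0.2]
gripper_width: 69.8
[518.9440339  191.23774609 198.03528321] [-0.17634739 -0.87775998 -0.1561384 ] 69.8211973276305
-23.563535527404895
```

View pics/w3.png

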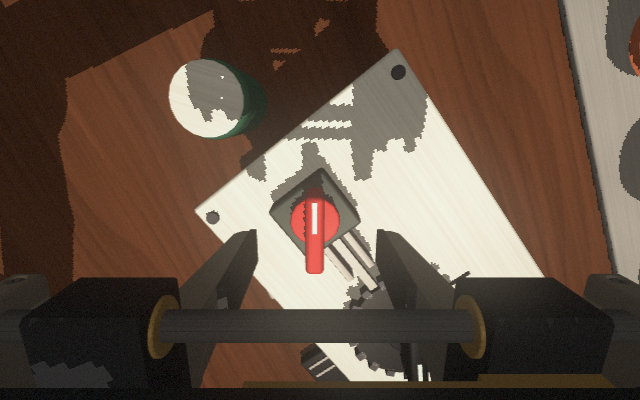

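The wing sits centred and upright between the fingers, at (240, 315). Closing the gripper.

```bash
python3 -m crank '{"turn":[[0,0,0],[0,0,0],[0,0,0],[0,0,0],[0,0,0]],"delta_pos":[[0,-0.2,0],[0,-0.2,0],[0,-0.2,0],[0,-0.2,0],[0,-0.2,0]],"claw":[255,255,255,255,255]}' 20
python3 -m crank '{"turn":[[0,0,0],[0,0,0],[0,0,0]],"delta_pos":[[0,0,0],[0,0,0],[0,0,0]],"claw":[255,255,255]}' 20
```

```text
t: 4.7
position: [520.2, 194.2, 199.5]
eef_rot: [0.979, -0.204, 0.0, -0.0]
contact_force: [-0.4, 0.7, -0.3]
gripper_width: 26.1
t: 5.0
position: [520.0, 194.1, 199.1]
eef_rot: [0.979, -0.204, 0.0, -0.0]
contact_force: [0.1, -0.2, 1.3]
gripper_width: 1.6
```

The opening of 1.6 mm is less than the 12 mm wing, so I look again.

Run:
```python
from h import *
s=robot.state();print(s['position'],s['contact_force'],s['gripper_width'])
p=robot.capture("wrist");pickle.dump((s,p),open("pics/w4.pkl","wb"));cv2.imwrite("pics/w4.png",p["pixels"][:,:,::-1])
p=robot.capture("scene");cv2.imwrite("pics/s4.png",cv2.resize(p["pixels"][60:200,200:400,::-1],None,fx=4,fy=4))
```

```text
[520.01205984 194.09205676 199.10540938] [ 0.12817106 -0.22467551  1.27590178] 1.631228139746166
```

View pics/w4.png

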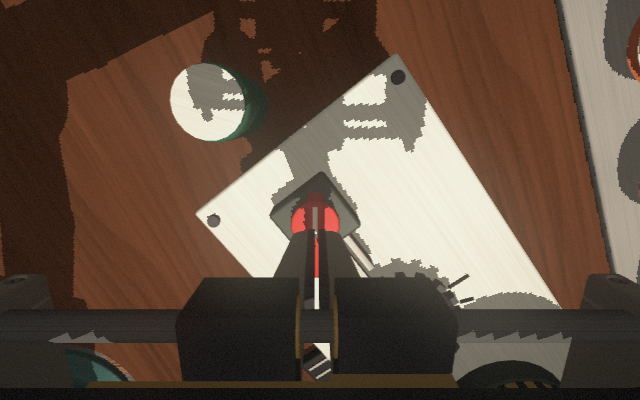

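View pics/s4.png

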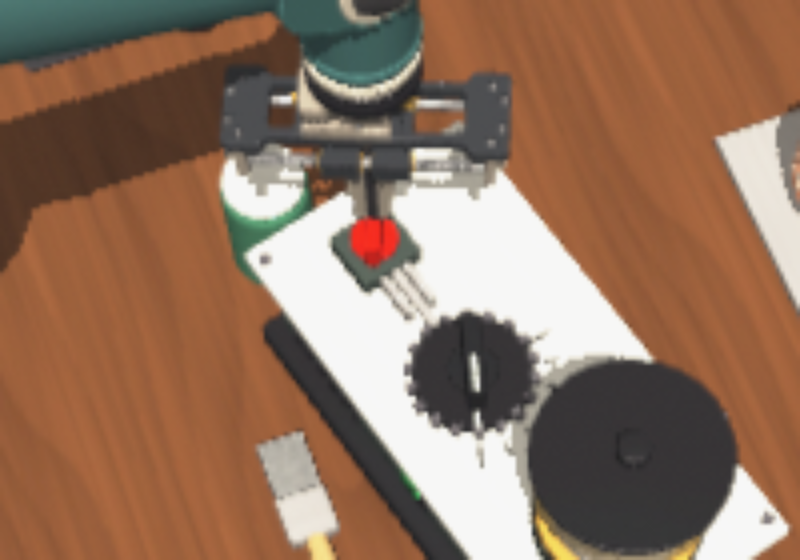

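```bash
python3 - <<'E'
from h import *
s,p=pickle.load(open("pics/w4.pkl","rb"))
M=R.from_quat(s['eef_rot']).as_matrix()
for t in ([0,0,0],[0,0,-19],[0,0,-27],[0,10,0],[0,-10,0]): print(t,proj(p,s['position']+M@np.array(t,float),s))
print(M.round(3)); print("lock grip",proj(p,[518.6,194.1,213],s),proj(p,[518.6,194.1,226],s))
c=np.linalg.inv(p["T_tool_cam"]);print(c.round(3))
S=robot.capture("scene");print(proj(S,s['position']),proj(S,[518.6,194.1,226]))
E
python3 - <<'E'
import cv2
a=cv2.imread('pics/w4.png');cv2.imwrite('pics/w4z.png',cv2.resize(a[170:330,230:400],None,fx=4,fy=3.7))
E
```

```text
[0, 0, 0] (np.float64(225.39715419233332), np.float64(316.69478835939424))
[0, 0, -19] (np.float64(235.52749222573968), np.float64(316.73890136463274))
[0, 0, -27] (np.float64(240.36322951275423), np.float64(316.75995879663265))
[0, 10, 0] (np.float64(238.5301257558732), np.float64(316.6937384631085))
[0, -10, 0] (np.float64(211.9433349529573), np.float64(316.6958639053801))
[[ 0.917 -0.399  0.   ]
 [-0.399 -0.917  0.   ]
 [ 0.    -0.    -1.   ]]
lock grip (np.float64(233.40993030128234), np.float64(314.7780953340898)) (np.float64(241.1209016753198), np.float64(314.68722176481026))
[[   1.       0.      -0.       0.302]
 [   0.      -0.964    0.266  -18.344]
 [  -0.      -0.266   -0.964 -220.662]
 [   0.       0.       0.       1.   ]]
(np.float64(117.11895695605709), np.float64(293.0954856173043)) (np.float64(112.82697648864327), np.float64(292.2949617229866))
```

View pics/w4z.png

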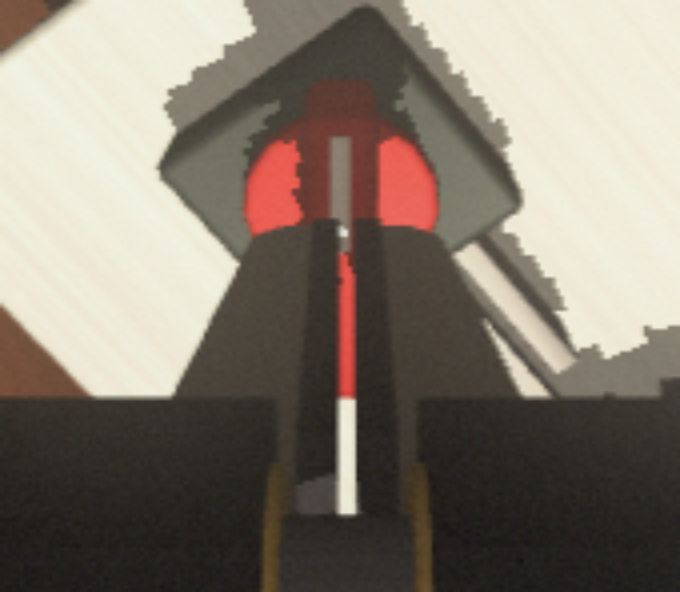

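The picture shows the finger ends still about 12 mm above the wing: the red wing top is visible through the 4 px slot. From the finger gap in pixels (69.8 mm over 120 px), the visible finger ends lie at about 181 mm camera depth. The stated TCP would be at 220 mm, so the fingers physically end some 38 mm short of it. I open the gripper and go down in guarded steps while watching.

```bash
python3 -m crank '{"turn":[[0,0,0],[0,0,0],[0,0,0],[0,0,0],[0,0,0]],"delta_pos":[[-0.1,0,0],[-0.1,0,0],[-0.1,0,0],[-0.1,0,0],[-0.1,0,0]],"claw":[110,110,110,110,110]}' 20
python3 -m crank '{"turn":[[0,0,0],[0,0,0],[0,0,0]],"delta_pos":[[0,0,0.5],[0,0,1],[0,0,1]],"claw":[110,110,110]}' 20
python3 - <<'E'
from h import *
s=robot.state();print(s['position'],s['contact_force'],s['gripper_width'])
p=robot.capture("wrist");pickle.dump((s,p),open("pics/w5.pkl","wb"));cv2.imwrite("pics/w5.png",p["pixels"][:,:,::-1])
E
```

```text
t: 5.65
position: [519.1, 194.5, 199.1]
eef_rot: [0.979, -0.204, 0.0, -0.0]
contact_force: [0.1, 0.2, -0.3]
gripper_width: 38.4
t: 5.95
position: [518.4, 194.2, 188.1]
eef_rot: [0.979, -0.204, -0.001, 0.001]
contact_force: [-0.3, 0.1, 0.0]
gripper_width: 52.0
[518.44237734 194.24572792 188.07640868] [-0.28552497  0.06530759  0.02234162] 51.970220198818836
```

View pics/w5.png

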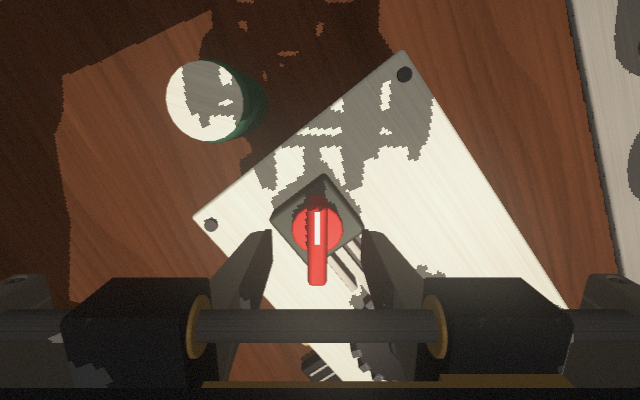

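```bash
python3 -m crank '{"turn":[[0,0,0],[0,0,0],[0,0,0],[0,0,0]],"delta_pos":[[0,0,0.5],[0,0,1],[0,0,1.5],[0,0,1.5]],"claw":[110,110,110,110]}' 20
python3 -m crank '{"turn":[[0,0,0],[0,0,0],[0,0,0]],"delta_pos":[[0,0,0.5],[0,0,1],[0,0,1]],"claw":[110,110,110]}' 20
python3 - <<'E'
from h import *
s=robot.state();print(s['position'],s['contact_force'],s['gripper_width'])
p=robot.capture("wrist");pickle.dump((s,p),open("pics/w6.pkl","wb"));cv2.imwrite("pics/w6.png",p["pixels"][:,:,::-1])
p=robot.capture("scene");cv2.imwrite("pics/s6.png",cv2.resize(p["pixels"][80:180,230:360,::-1],None,fx=6,fy=6))
E
```

```text
t: 6.4
position: [518.5, 194.3, 173.2]
eef_rot: [0.979, -0.204, -0.001, 0.001]
contact_force: [-0.1, 0.6, 0.4]
gripper_width: 52.7
t: 6.7
position: [518.6, 194.3, 163.3]
eef_rot: [0.979, -0.204, -0.0, 0.0]
contact_force: [-0.6, -0.2, -0.1]
gripper_width: 51.9
[518.59558492 194.29717585 163.29286549] [-0.57114125 -0.22300995 -0.10553647] 51.861994600518365
```

View pics/w6.png

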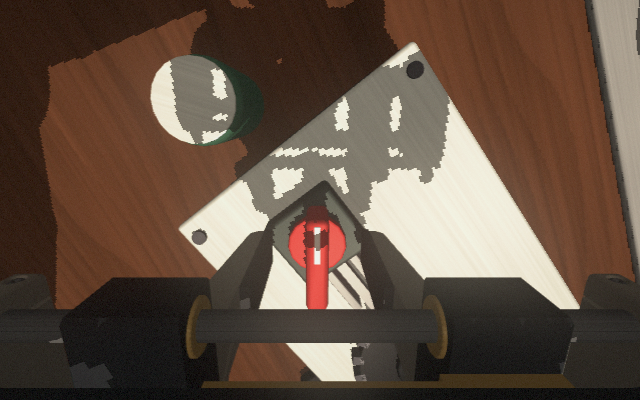

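View pics/s6.png

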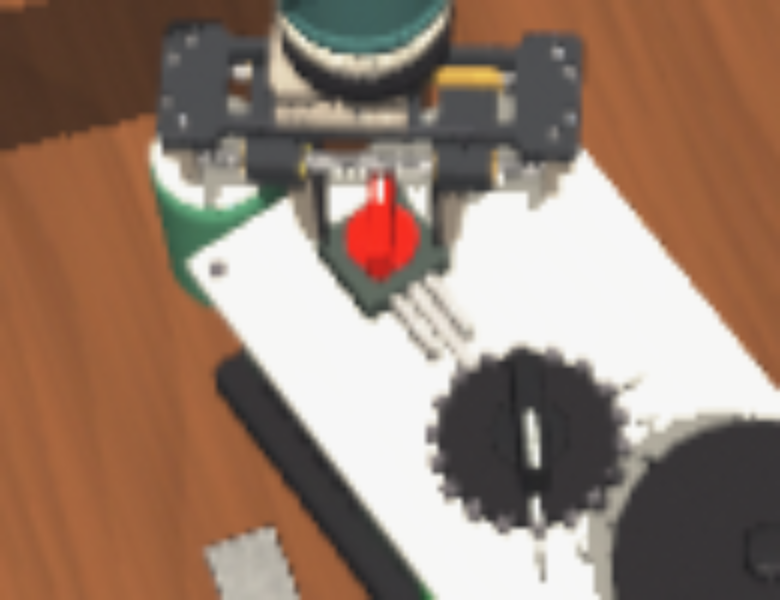

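```bash
python3 -m crank '{"turn":[[0,0,0],[0,0,0],[0,0,0],[0,0,0],[0,0,0]],"delta_pos":[[0,0,0],[0,0,0],[0,0,0],[0,0,0],[0,0,0]],"claw":[255,255,255,255,255]}' 25
python3 - <<'E'
from h import *
s=robot.state();print(s['position'],s['contact_force'],s['torque'],s['gripper_width'],s['joints'])
p=robot.capture("wrist");pickle.dump((s,p),open("pics/w7.pkl","wb"));cv2.imwrite("pics/w7.png",p["pixels"][:,:,::-1])
E
```

```text
t: 7.3
position: [519.1, 194.5, 164.2]
eef_rot: [0.979, -0.204, 0.0, -0.0]
contact_force: [0.9, 0.3, 0.2]
gripper_width: 14.5
[519.14934924 194.5323207  164.17386722] [0.90085416 0.34603935 0.15270377] [-0.03944195  0.07497895  0.04597081] 14.504723559282217 [-0.804069    0.33485803  0.47512143  1.87859234 -0.18324548  0.97060146
 -0.65760731]
```

View pics/w7.png

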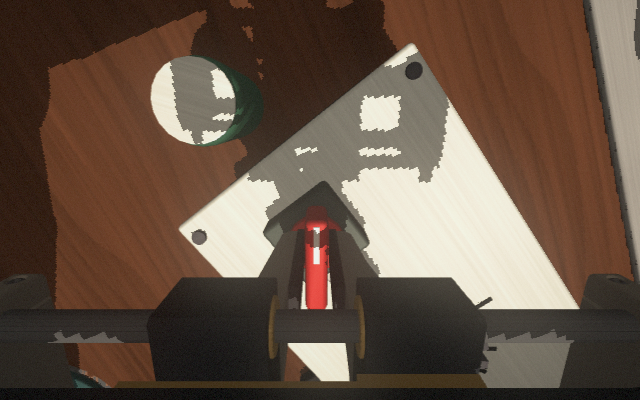

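```bash
python3 -m crank '{"turn":[[0,0,0],[0,0,0],[0,0,-0.08],[0,0,-0.18],[0,0,-0.28]],"delta_pos":[[0,0,0],[0,0,0],[0,0,0],[0,0,0],[0,0,0]],"claw":[255,255,255,255,255]}' 25
python3 -c "
from h import *
s=robot.state();print(s['contact_force'],s['torque'],s['gripper_width'])"
python3 -m crank '{"turn":[[0,0,-0.1],[0,0,-0.2],[0,0,-0.3],[0,0,-0.4],[0,0,-0.5]],"delta_pos":[[0,0,0],[0,0,0],[0,0,0],[0,0,0],[0,0,0]],"claw":[255,255,255,255,255]}' 25
python3 - <<'E'
from h import *
s=robot.state();print(s['position'],s['contact_force'],s['torque'],s['gripper_width'],s['joints'])
p=robot.capture("wrist");pickle.dump((s,p),open("pics/w8.pkl","wb"));cv2.imwrite("pics/w8.png",p["pixels"][:,:,::-1])
E
```

```text
t: 7.85
position: [518.4, 194.7, 164.1]
eef_rot: [0.998, -0.063, -0.001, -0.0]
contact_force: [-2.4, 0.4, 3.4]
gripper_width: 11.6
[-2.42961326  0.37249869  3.40895767] [-0.02026127  0.59219045 -0.04435752] 11.586077925027068
t: 8.35
position: [517.2, 194.6, 164.1]
eef_rot: [0.983, 0.186, -0.002, -0.0]
contact_force: [-6.4, -1.4, 5.6]
gripper_width: 12.0
[517.23609188 194.57391632 164.11856984] [-6.35314169 -1.37857242  5.58085948] [-0.1606237   1.33762439 -0.04354358] 12.005632248336216 [-0.68226511  0.32278455  0.32184523  1.87185758 -0.12341894  0.96960313
  0.06870057]
```

View pics/w8.png

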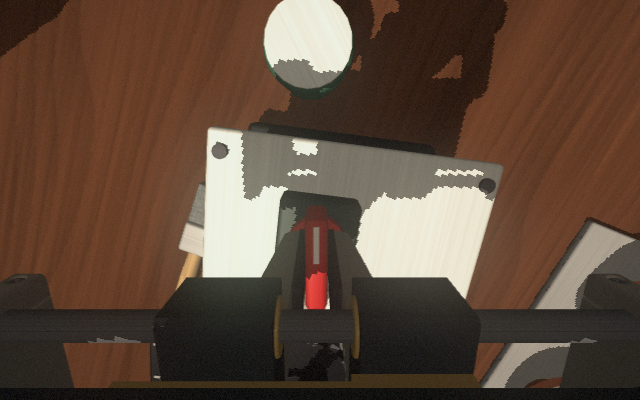

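```bash
python3 -m crank '{"turn":[[0,0,-0.1],[0,0,-0.2],[0,0,-0.3],[0,0,-0.4],[0,0,-0.5]],"delta_pos":[[-0.1,0,0],[-0.1,0,0],[-0.1,0,0],[-0.1,0,0],[-0.1,0,0]],"claw":[255,255,255,255,255]}' 25
python3 - <<'E'
from h import *
s=robot.state();print(s['position'],s['contact_force'],s['torque'],s['gripper_width'],s['joints'])
p=robot.capture("scene");cv2.imwrite("pics/s9.png",cv2.resize(p["pixels"][80:180,230:360,::-1],None,fx=6,fy=6))
E
```

```text
t: 8.9
position: [516.3, 193.9, 164.1]
eef_rot: [0.906, 0.423, -0.002, -0.0]
contact_force: [-6.0, -1.3, 5.3]
gripper_width: 12.0
[516.2894917  193.8671099  164.10935961] [-6.01649819 -1.34257592  5.28163294] [-0.31120308  1.30930466 -0.05528889] 12.044747000784453 [-0.60711172  0.31758167  0.22917717  1.86945639 -0.08721694  0.96787471
  0.53481261]
```

View pics/s9.png

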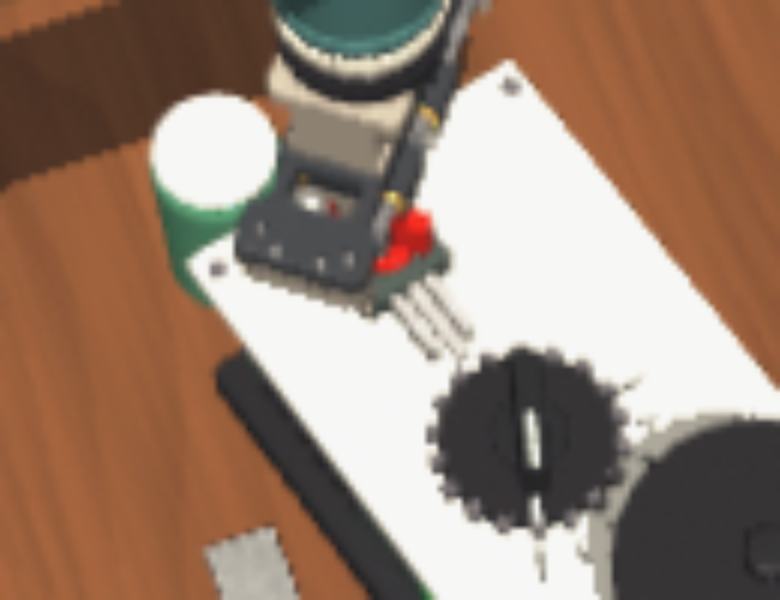

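```bash
python3 -m crank '{"turn":[[0,0,0],[0,0,0],[0,0,0],[0,0,0],[0,0,0]],"delta_pos":[[0,0,0],[0,0,0],[0,0,0],[0,0,-3],[0,0,-7]],"claw":[100,100,100,100,100]}' 25
python3 - <<'E'
from h import *
s=robot.state();M=R.from_quat(s['eef_rot']).as_matrix();a=np.arctan2(M[1,0],M[0,0]);print(s['position'],s['gripper_width'],np.degrees(a))
print("to (540,90,290):",M.T@(np.array([540,70,290])-s['position']),"turn for -14:",a+np.radians(14))
E
```

```text
t: 9.45
position: [516.8, 193.5, 233.0]
eef_rot: [0.907, 0.421, -0.002, 0.0]
contact_force: [0.6, 0.1, 0.4]
gripper_width: 49.7
[516.84749007 193.51932827 232.97182687] 49.73781775588047 49.82022560104101
to (540,90,290): [-79.68538904  97.29603956 -56.82424801] turn for -14: 1.1138730661037426
```

```bash
python3 -m crank '{"turn":[[0,0,0.14],[0,0,0.28],[0,0,0.42],[0,0,0.56],[0,0,0.7]],"delta_pos":[[-1.5,1.8,-4],[-4,4.5,-6.7],[-6.5,7.5,-6.7],[-9.5,11,-6.7],[-9.5,11,-6.7]],"claw":[60,60,60,60,60]}' 25
python3 -m crank '{"turn":[[0,0,0.14],[0,0,0.28],[0,0,0.41],[0,0,0.41],[0,0,0.41]],"delta_pos":[[0,0,0],[0,0,0],[0,0,0],[0,0,0],[0,0,0]],"claw":[60,60,60,60,60]}' 25
python3 - <<'E'
from h import *
s=robot.state();M=R.from_quat(s['eef_rot']).as_matrix();a=np.arctan2(M[1,0],M[0,0]);print(s['position'],s['gripper_width'],np.degrees(a))
p=robot.capture("wrist");pickle.dump((s,p),open("pics/w9.pkl","wb"));cv2.imwrite("pics/w9.png",p["pixels"][:,:,::-1])
for t in ["lock_grip","grind_dial"]:
    for d in robot.cut_out(p,t)[:2]: print(t,d["p"],d["at"],d["region"].sum(),atz(p,d["at"],210,s))
print(proj(p,[549.1,74.4,189],s))
E
```

```text
t: 9.95
position: [542.0, 43.0, 302.0]
eef_rot: [0.997, 0.077, 0.001, 0.001]
contact_force: [0.0, 0.4, -0.1]
gripper_width: 70.3
t: 10.45
position: [541.0, 50.7, 301.1]
eef_rot: [0.993, -0.118, 0.0, 0.0]
contact_force: [-0.2, 0.4, 0.5]
gripper_width: 70.1
[541.03727975  50.71149483 301.06775908] 70.1238882553356 -13.57314228843521
lock_grip 0.86 [49.5, 254.3] 1704 [518.7926088  190.49353939 210.        ]
grind_dial 0.96 [167.9, 321.2] 6325 [551.69111564  74.52624557 210.        ]
(np.float64(165.1791470085047), np.float64(318.4767549948686))
```

View pics/w9.png

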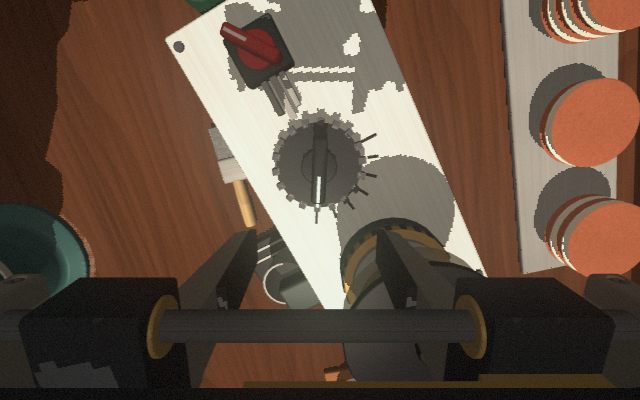

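Run:
```python
from h import *
s,p=pickle.load(open("pics/w9.pkl","rb"))
im=p["pixels"][20:220,220:400,::-1].astype(float)*1.6
cv2.imwrite("pics/w9z.png",cv2.resize(np.clip(im[90:200],0,255).astype(np.uint8),None,fx=4.4,fy=4.4,interpolation=cv2.INTER_CUBIC))
cv2.imwrite("pics/w9l.png",cv2.resize(np.clip(im[:110],0,255).astype(np.uint8),None,fx=4.4,fy=4.4,interpolation=cv2.INTER_CUBIC))
```

```text
(no output)
```

View pics/w9z.png

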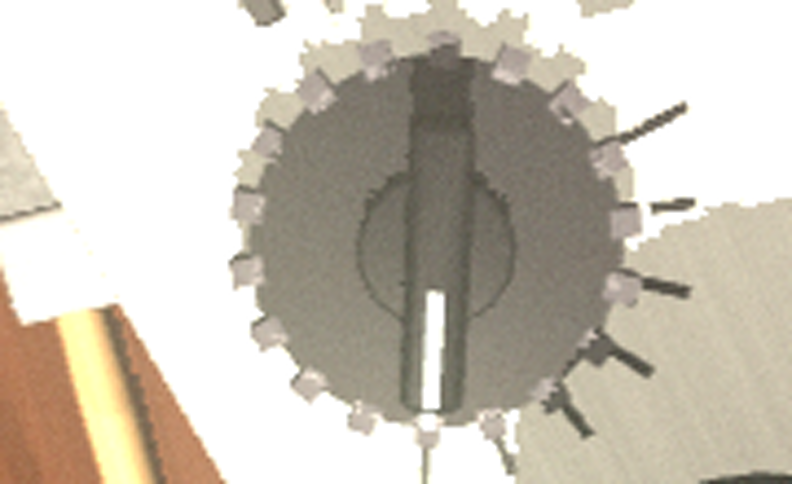

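View pics/w9l.png

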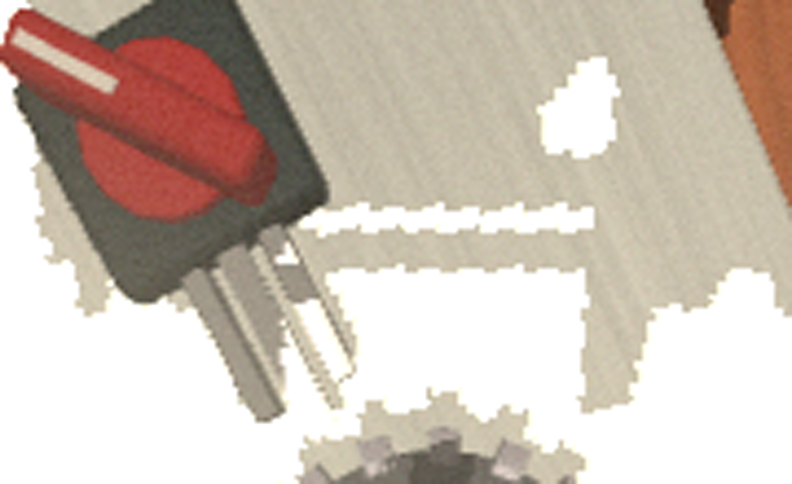

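Run:
```python
from h import *
s,p=pickle.load(open("pics/w9.pkl","rb"));s1,p1=pickle.load(open("pics/w1.pkl","rb"))
px=lambda u,v,r0=110:((v+.5)/4.4-.5+r0,(u+.5)/4.4-.5+220)
A=lambda u,v,z,r0=110:atz(p,px(u,v,r0),z,s)
a,b=A(442,125,217),A(432,410,217);d=b-a
print("bar",(a+b)/2,np.hypot(*d[:2]),np.degrees(np.arctan2(d[1],d[0])))
print("hub",A(436,250,189),"disc",A(436,243,183))
q1=lambda u,v:((v+.5)/5-.5+162-55,(u+.5)/5-.5+328-60)
print("tri hub",tri([ray(p,px(436,250),s),ray(p1,q1(290,287),s1)]))
print("tri bar end",tri([ray(p,px(432,410),s),ray(p1,q1(272,452),s1)]))
a,b=A(22,32,226,20),A(255,165,226,20);d=b-a
print("wing",(a+b)/2,np.hypot(*d[:2]),np.degrees(np.arctan2(d[1],d[0])))
ax=np.array([518.6,194.1]);dl=np.array([549.1,74.4]);n=np.linalg.norm
for nm,(u,v) in {"railL":(268,415),"railR":(345,375),"thin":(338,402)}.items():
    for z in (172,178): q=A(u,v,z,20);print(nm,z,"dist to dial axis",n(q[:2]-dl))
M=R.from_quat(s['eef_rot']).as_matrix();print("delta to dial",M.T@(np.array([549.2,74.5,156])-s['position']))
```

```text
bar [548.98518297  73.04050627 217.        ] 62.17414295772926 -105.44636087772804
hub [549.02482833  73.07493497 189.        ] disc [549.23221941  73.74211684 183.        ]
tri hub (array([549.04988095,  73.82361287, 189.96930507]), [np.float64(0.5835415967455394), np.float64(0.5835415967455372)])
tri bar end (array([541.31882693,  45.40509558, 226.19405364]), [np.float64(0.24802109345715126), np.float64(0.2480210934571635)])
wing [520.20142909 192.87288239 226.        ] 48.221977695073164 -41.739784661046066
railL 172 dist to dial axis 64.60803116767757
railL 178 dist to dial axis 64.210941510321
railR 172 dist to dial axis 63.768804785449234
railR 178 dist to dial axis 63.5135886172652
thin 172 dist to dial axis 58.70116471377876
thin 178 dist to dial axis 58.51814920388493
delta to dial [  2.33013527 -25.04275909 145.06759938]
```

Hub triangulates at z 190 (text 189) and the bar is 62 mm long at -105.4°. The wing has turned 1.26 rad, and the shoe tip is about 8 mm clear of the teeth, at radius 58.6 against 50 mm. Now to the dial.

```bash
python3 -m crank '{"turn":[[0,0,0.03],[0,0,0.03],[0,0,0.03],[0,0,0.03],[0,0,0.03]],"delta_pos":[[0.2,-2.4,2],[0.2,-2.4,5],[0.2,-2.4,8],[0.2,-2.4,10],[0.2,-2.4,10]],"claw":[100,100,100,100,100]}' 25
python3 - <<'E'
from h import *
s=robot.state();M=R.from_quat(s['eef_rot']).as_matrix();a=np.arctan2(M[1,0],M[0,0]);print(s['position'],s['contact_force'],s['gripper_width'],np.degrees(a))
p=robot.capture("wrist");pickle.dump((s,p),open("pics/w10.pkl","wb"));cv2.imwrite("pics/w10.png",p["pixels"][:,:,::-1])
E
```

```text
t: 11.1
position: [546.5, 73.2, 198.4]
eef_rot: [0.991, -0.134, -0.003, 0.001]
contact_force: [-0.0, -0.1, -0.2]
gripper_width: 56.2
[546.53818992  73.1576449  198.37826494] [-0.00365248 -0.12495245 -0.18072448] 56.1962288843661 -15.41260926030767
```

View pics/w10.png

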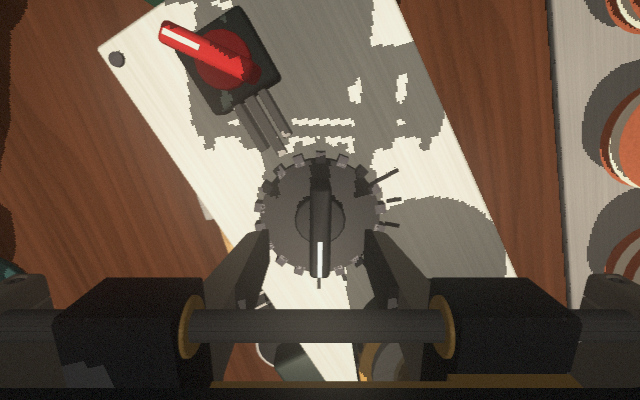

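```bash
python3 -m crank '{"turn":[[0,0,0],[0,0,0],[0,0,0],[0,0,0]],"delta_pos":[[0,0,1.5],[0,0,3],[0,0,4.1],[0,0,4.1]],"claw":[120,120,120,120]}' 25
python3 - <<'E'
from h import *
s=robot.state();M=R.from_quat(s['eef_rot']).as_matrix();a=np.arctan2(M[1,0],M[0,0]);print(s['position'],s['contact_force'],s['gripper_width'],np.degrees(a))
p=robot.capture("wrist");pickle.dump((s,p),open("pics/w11.pkl","wb"));cv2.imwrite("pics/w11.png",p["pixels"][:,:,::-1])
E
```

```text
t: 11.55
position: [548.4, 73.4, 159.9]
eef_rot: [0.991, -0.135, -0.0, 0.0]
contact_force: [0.9, 1.1, 0.8]
gripper_width: 48.5
[548.38281712  73.35936118 159.85181973] [0.86772138 1.07150984 0.84449485] 48.46149471660482 -15.460455165685609
```

View pics/w11.png

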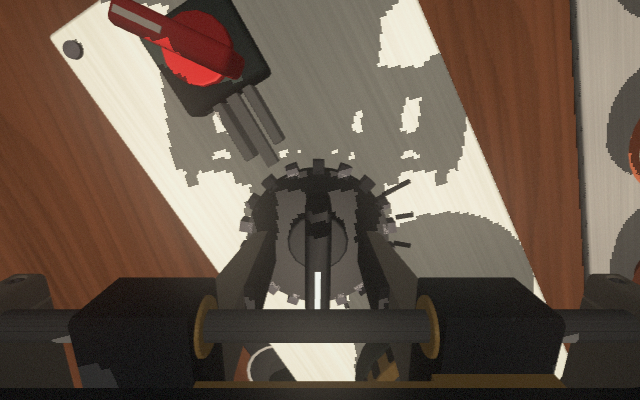

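```bash
python3 -m crank '{"turn":[[0,0,0],[0,0,0],[0,0,0],[0,0,0],[0,0,0]],"delta_pos":[[0.05,0,0.2],[0.05,0,0.2],[0.05,0,0.2],[0.05,0,0.2],[0.05,0,0.2]],"claw":[255,255,255,255,255]}' 50
python3 -m crank '{"turn":[[0,0,0],[0,0,0],[0,0,0],[0,0,0]],"delta_pos":[[0,0,0],[0,0,0],[0,0,0],[0,0,0]],"claw":[255,255,255,255]}' 50
python3 - <<'E'
from h import *
s=robot.state();M=R.from_quat(s['eef_rot']).as_matrix();a=np.arctan2(M[1,0],M[0,0]);print(s['position'],s['contact_force'],s['torque'],s['gripper_width'],np.degrees(a))
p=robot.capture("wrist");pickle.dump((s,p),open("pics/w12.pkl","wb"));cv2.imwrite("pics/w12.png",p["pixels"][:,:,::-1])
E
```

```text
t: 12.1
position: [549.2, 73.4, 158.4]
eef_rot: [0.991, -0.135, 0.0, -0.0]
contact_force: [0.2, -0.1, 1.0]
gripper_width: 13.5
t: 12.5
position: [549.2, 73.3, 158.3]
eef_rot: [0.991, -0.135, 0.0, -0.0]
contact_force: [-1.1, 0.3, 3.2]
gripper_width: 13.8
[549.18566161  73.32162227 158.33227064] [-1.09883405  0.28891697  3.22835558] [-0.01137219  0.34033953 -0.13266963] 13.817871613122517 -15.4784547971463
```

View pics/w12.png

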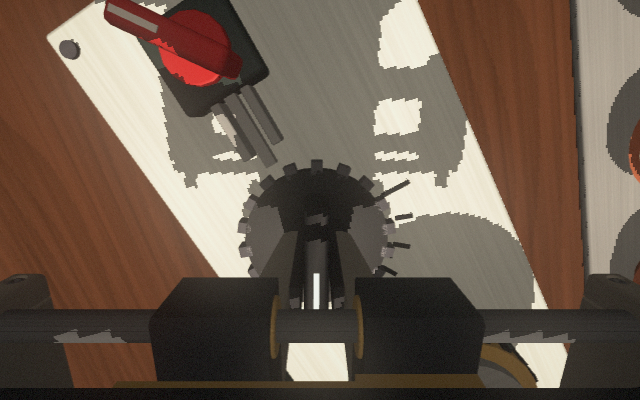

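```bash
python3 -m crank '{"turn":[[0,0,-0.1],[0,0,-0.2],[0,0,-0.3],[0,0,-0.4],[0,0,-0.5]],"delta_pos":[[0,0,0],[0,0,0],[0,0,0],[0,0,0],[0,0,0]],"claw":[255,255,255,255,255]}' 50
python3 - <<'E'
from h import *
s=robot.state();M=R.from_quat(s['eef_rot']).as_matrix();a=np.arctan2(M[1,0],M[0,0]);print(s['position'],s['contact_force'],s['torque'],s['gripper_width'],a+np.radians(15.47))
p=robot.capture("wrist");pickle.dump((s,p),open("pics/w13.pkl","wb"));cv2.imwrite("pics/w13.png",p["pixels"][:,:,::-1])
E
```

```text
t: 13.05
position: [548.0, 73.4, 158.3]
eef_rot: [0.993, 0.117, -0.001, -0.0]
contact_force: [-5.8, 0.1, 6.4]
gripper_width: 13.9
[547.99304338  73.39188154 158.31165458] [-5.76278748  0.14603171  6.44501575] [-0.06753106  1.15157102 -0.12417794] 13.877651185226577 0.5038358442933474
```

View pics/w13.png

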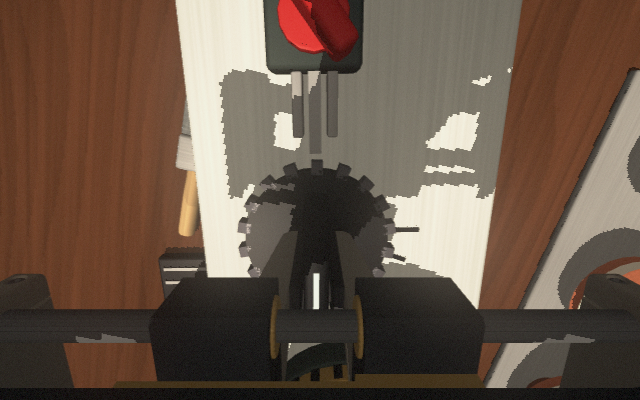

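The shoe's tip (row 153) stands clear of the teeth (row 160), and the dial turns with the gripper. Continuing.

```bash
python3 -m crank '{"turn":[[0,0,-0.1],[0,0,-0.2],[0,0,-0.3],[0,0,-0.4],[0,0,-0.5]],"delta_pos":[[-0.1,0,0],[-0.1,0,0],[-0.1,0,0],[-0.1,0,0],[-0.1,0,0]],"claw":[255,255,255,255,255]}' 50
python3 -m crank '{"turn":[[0,0,-0.05],[0,0,-0.05],[0,0,-0.05]],"delta_pos":[[0,0,0],[0,0,0],[0,0,0]],"claw":[255,255,255]}' 50
python3 - <<'E'
from h import *
s=robot.state();M=R.from_quat(s['eef_rot']).as_matrix();a=np.arctan2(M[1,0],M[0,0]);print(s['position'],s['contact_force'],s['torque'],s['gripper_width'],a+np.radians(15.47))
p=robot.capture("wrist");pickle.dump((s,p),open("pics/w14.pkl","wb"));cv2.imwrite("pics/w14.png",p["pixels"][:,:,::-1])
p=robot.capture("top");pickle.dump(p,open("pics/t14.pkl","wb"));cv2.imwrite("pics/t14.png",cv2.resize(p["pixels"][150:230,210:340,::-1],None,fx=6,fy=6,interpolation=cv2.INTER_CUBIC))
E
```

```text
t: 13.6
position: [547.0, 72.9, 158.3]
eef_rot: [0.933, 0.359, -0.001, -0.0]
contact_force: [-5.3, -1.0, 7.2]
gripper_width: 13.6
t: 13.9
position: [546.9, 72.8, 158.3]
eef_rot: [0.925, 0.38, -0.001, -0.0]
contact_force: [-4.4, -0.2, 7.0]
gripper_width: 13.6
[546.86127149  72.7989137  158.29559478] [-4.44984046 -0.21387993  6.96385845] [-0.14243314  1.11279554 -0.1370052 ] 13.565287682530071 1.049611825353918
```

View pics/w14.png

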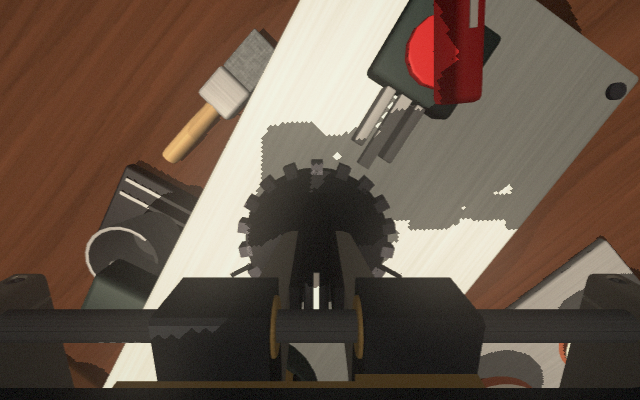

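View pics/t14.png

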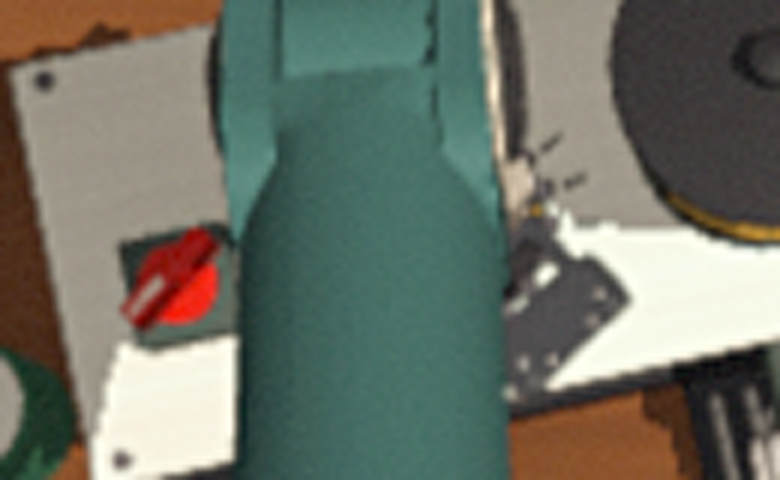

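Run:
```python
from h import *
ps=[pickle.load(open(f"pics/w{i}.pkl","rb"))[1]["pixels"] for i in (12,13,14)]
ims=[np.clip(q[150:235,230:405,::-1]*2.0,0,255).astype(np.uint8) for q in ps]
cv2.imwrite("pics/cmp.png",cv2.resize(np.vstack([ims[0],ims[2]]),None,fx=3.4,fy=3.4,interpolation=cv2.INTER_CUBIC))
```

```text
(no output)
```

View pics/cmp.png

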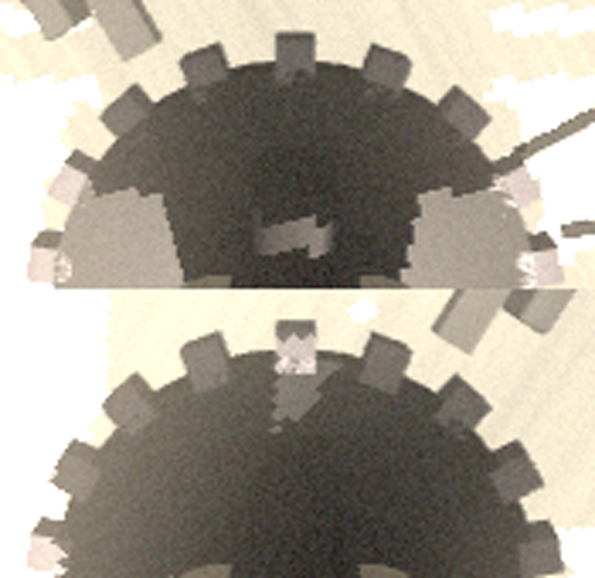

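```bash
python3 -m crank '{"turn":[[0,0,0],[0,0,0],[0,0,0],[0,0,0],[0,0,0]],"delta_pos":[[0,0,0],[0,0,0],[0,0,0],[0,0,0],[0,0,0]],"claw":[255,255,255,255,255]}' 50
python3 - <<'E'
from h import *
s=robot.state();M=R.from_quat(s['eef_rot']).as_matrix();a=np.arctan2(M[1,0],M[0,0]);print(s['contact_force'],s['gripper_width'],a+np.radians(15.47))
S=pickle.load(open("pics/scene0.pkl","rb"));p=robot.capture("scene");cv2.imwrite("pics/s15.png",p["pixels"][:,:,::-1])
for i,t in enumerate(["catch_cup","caddy","mill_brush","scoop","gaiwan0"]):
    print(t,[(d["p"],d["at"]) for d in robot.cut_out(p,t)[:2]])
d=np.abs(p["pixels"].astype(int)-S["pixels"]).max(2)
for n,(r,c) in dict(cup=(228,311),brush=(192,277),scoop=(355,312),gai=(315,390),caddy=(108,266)).items(): print(n,(d[r-12:r+12,c-15:c+15]>40).mean())
E
```

```text
t: 14.5
position: [546.9, 72.8, 158.3]
eef_rot: [0.925, 0.38, -0.001, -0.0]
contact_force: [-4.7, -0.7, 7.3]
gripper_width: 13.4
[-4.73722354 -0.71649297  7.27001086] 13.423170236983912 1.0496831787701066
catch_cup [(0.56, [229.8, 306.4])]
caddy [(0.66, [118.0, 261.2])]
mill_brush [(0.76, [187.7, 275.8])]
scoop [(0.72, [118.1, 292.3]), (0.61, [354.6, 300.3])]
gaiwan0 [(0.85, [310.2, 406.5]), (0.78, [325.0, 369.2])]
cup 0.0
brush 0.0
scoop 0.0
gai 0.0
caddy 0.9041666666666667
```

View pics/s15.png

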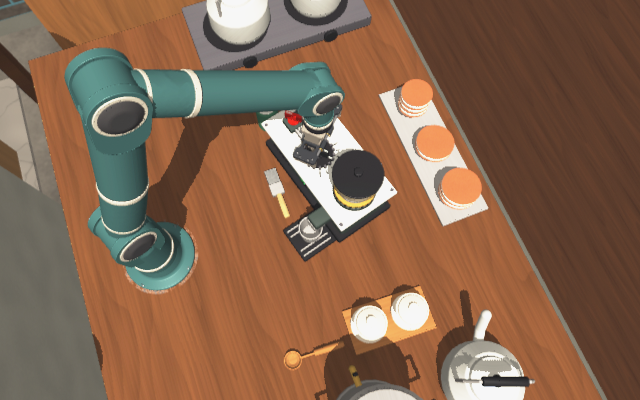

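The arm hides most of the caddy in this view (it was clear and unmoved in the earlier crop after the lock turn). The cup, brush, scoop and tea cups have not changed. I hand in.

```bash
python3 -c "
from workcell import robot
print(robot.sign_off())"
```

```text
the job is handed in; nothing more can be done
None
```

The mill is set. The red lock knob is slackened, the dial is three clicks anticlockwise, and the gripper still holds it on the third click at 50 N. I handed in at about 14.6 s.

- **Lock:** I turned the knob about 1.26–1.28 rad anticlockwise. The camera showed the shoe about 8 mm clear of the teeth.
- **Dial:** I turned it 1.05 rad (third click is 1.047), and it held steady over the last half second. The teeth looked the same from the gripper camera before and after, so I saw no slip.
- **Other things:** the catch cup, brush, scoop and tea cups are unchanged in the scene pictures. In the last picture the arm hid most of the tea tin. It looked unmoved in earlier pictures, and I kept the gripper well above it.
- **What disagreed:**
  - My first grasp of the lock closed above the wing, because the fingers end about 38 mm short of the stated tool point. I measured that in the picture, lowered in guarded steps and gripped again.
  - Heights from the two fixed cameras came out about 8–14 mm low, so I used the wrist camera, which agreed with your figures at the points I aimed by (bar and wing ends read up to 9 mm high).

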